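# Clip the twin-tip markers into the sloping rack

## Task

Twin-tip markers keep best lying level, so put the two loose black markers back into the free stations of the blue clip rack, each laid centrally across both rails and pressed square to the slope until both its spring clips have snapped over it; one marker in the rack has sprung half out, press it home too. At the end all four markers are fully home, each in a station of its own, and the bottles, tape, carton and felt pen round the work have not been upset or pushed aside.

Things in the scene. Friction and masses are not known exactly. Their poses are not given: they have to be found in the camera images.
- marker_a_mid (a point): Middle of a black twin-tip marker, a round rod 18.4 mm in diameter and 121 mm long, 18 g; z runs along the marker. It starts lying on the worktop to the right of the rack, among other things.
- marker_b_mid (a point): Middle of a black twin-tip marker, a round rod 18.4 mm in diameter and 119 mm long, 18 g; z runs along the marker. It starts lying on the worktop to the right of the rack, among other things.
- marker_c_mid (a point): Middle of a black twin-tip marker, a round rod 18.4 mm in diameter and 117 mm long, 18 g; z runs along the marker. It starts home in both clips of the highest station and stays there.
- marker_d_mid (a point): Middle of a black twin-tip marker, a round rod 18.4 mm in diameter and 122 mm long, 18 g; z runs along the marker. It starts half out of the second station from below: its right end (-y) is home, its left end (+y) rests on the lips of its clip, so that it slants 12 degrees. Pressed on the left half, square to the slope, it snaps in.
- marker_clip_rack: Blue desk rack, fixed: foot plate 232 x 118 mm. Origin under the middle of the foot, x level to its back, y left, z up. Two rails 18 mm wide rise to the back at 38 degrees, at y = +38 and -38 mm; between them the slope is open to 15 mm below a clipped marker. Over the upper stations a wooden shelf, x = 42 to 142, y = -65 to 65, z = 350 to 360 mm: reach under it with the tool tilted, square to the slope.
- rails: The sloping rails with the clips; x up the slope, y left, z square out of it. Per station each rail has one steel spring clip, 14 mm wide, of two jaws with flared lips 16 mm above the seat, +-12 mm in x. A marker laid on the lips is 16 mm (z) above home; pressed in -z it spreads the jaws and snaps in; the two clips together need about 5 to 20 N and then hold it.
- seat0 (a point): Lowest station, nearest the robot: the point where the middle of a marker's axis lies when home, 11 mm out from the rails' faces. x up the slope, y left along a clipped marker, z square out of the slope. Stations are 64 mm apart along x, so fingers that reach over 50 mm to each side touch the neighbouring markers.
- seat1 (a point): Second station from below: the point where the middle of a marker's axis lies when home; axes as for the lowest station.
- seat2 (a point): Third station from below: the point where the middle of a marker's axis lies when home; axes as for the lowest station.
- seat3 (a point): Highest station, farthest from the robot: the point where the middle of a marker's axis lies when home; axes as for the lowest station.
- water_bottle_mid (a point): Clear water bottle, 60 mm in diameter and 214 mm high, standing; the point is its middle, 107 mm up; z is up.
- red_paint_mid (a point): Red paint bottle with a white cap, 37 mm in diameter and 112 mm high, standing; the point is its middle, 56 mm up; z is up.
- yellow_paint_mid (a point): Yellow paint bottle with a white cap, 37 mm in diameter and 109 mm high, standing; the point is its middle, 55 mm up; z is up.
- masking_tape_mid (a point): Roll of masking tape lying flat on the shelf of the rack, 94 mm in diameter and 25 mm high; the point is its middle.
- crayon_carton_mid (a point): Yellow carton of crayons lying flat, 69 x 131 x 30 mm; the point is its middle.
- red_felt_pen_mid (a point): Red and grey capped felt pen lying flat, 137 mm long and 14 mm thick; the point is its middle.

How it is judged:
At the end, for the whole second after the job is handed in: All four markers rest in stations of their own: each middle within 4 mm of its seat up or down the slope, 3 mm square to the slope and 14 mm along the marker, its axis within 4 degrees of the seat's y. No bystander was moved over 30 mm and no bottle tipped over 20 degrees (((x of marker_a_mid in the frame of seat0 between -0.004 and 0.004 m and y of marker_a_mid in the frame of seat0 between -0.014 and 0.014 m and z of marker_a_mid in the frame of seat0 between -0.003 and 0.003 m and angle between the z axis of marker_a_mid and the y axis of seat0, either way round below 0.07 rad) or (x of marker_a_mid in the frame of seat1 between -0.004 and 0.004 m and y of marker_a_mid in the frame of seat1 between -0.014 and 0.014 m and z of marker_a_mid in the frame of seat1 between -0.003 and 0.003 m and angle between the z axis of marker_a_mid and the y axis of seat1, either way round below 0.07 rad) or (x of marker_a_mid in the frame of seat2 between -0.004 and 0.004 m and y of marker_a_mid in the frame of seat2 between -0.014 and 0.014 m and z of marker_a_mid in the frame of seat2 between -0.003 and 0.003 m and angle between the z axis of marker_a_mid and the y axis of seat2, either way round below 0.07 rad) or (x of marker_a_mid in the frame of seat3 between -0.004 and 0.004 m and y of marker_a_mid in the frame of seat3 between -0.014 and 0.014 m and z of marker_a_mid in the frame of seat3 between -0.003 and 0.003 m and angle between the z axis of marker_a_mid and the y axis of seat3, either way round below 0.07 rad)) and ((x of marker_b_mid in the frame of seat0 between -0.004 and 0.004 m and y of marker_b_mid in the frame of seat0 between -0.014 and 0.014 m and z of marker_b_mid in the frame of seat0 between -0.003 and 0.003 m and angle between the z axis of marker_b_mid and the y axis of seat0, either way round below 0.07 rad) or (x of marker_b_mid in the frame of seat1 between -0.004 and 0.004 m and y of marker_b_mid in the frame of seat1 between -0.014 and 0.014 m and z of marker_b_mid in the frame of seat1 between -0.003 and 0.003 m and angle between the z axis of marker_b_mid and the y axis of seat1, either way round below 0.07 rad) or (x of marker_b_mid in the frame of seat2 between -0.004 and 0.004 m and y of marker_b_mid in the frame of seat2 between -0.014 and 0.014 m and z of marker_b_mid in the frame of seat2 between -0.003 and 0.003 m and angle between the z axis of marker_b_mid and the y axis of seat2, either way round below 0.07 rad) or (x of marker_b_mid in the frame of seat3 between -0.004 and 0.004 m and y of marker_b_mid in the frame of seat3 between -0.014 and 0.014 m and z of marker_b_mid in the frame of seat3 between -0.003 and 0.003 m and angle between the z axis of marker_b_mid and the y axis of seat3, either way round below 0.07 rad)) and ((x of marker_c_mid in the frame of seat0 between -0.004 and 0.004 m and y of marker_c_mid in the frame of seat0 between -0.014 and 0.014 m and z of marker_c_mid in the frame of seat0 between -0.003 and 0.003 m and angle between the z axis of marker_c_mid and the y axis of seat0, either way round below 0.07 rad) or (x of marker_c_mid in the frame of seat1 between -0.004 and 0.004 m and y of marker_c_mid in the frame of seat1 between -0.014 and 0.014 m and z of marker_c_mid in the frame of seat1 between -0.003 and 0.003 m and angle between the z axis of marker_c_mid and the y axis of seat1, either way round below 0.07 rad) or (x of marker_c_mid in the frame of seat2 between -0.004 and 0.004 m and y of marker_c_mid in the frame of seat2 between -0.014 and 0.014 m and z of marker_c_mid in the frame of seat2 between -0.003 and 0.003 m and angle between the z axis of marker_c_mid and the y axis of seat2, either way round below 0.07 rad) or (x of marker_c_mid in the frame of seat3 between -0.004 and 0.004 m and y of marker_c_mid in the frame of seat3 between -0.014 and 0.014 m and z of marker_c_mid in the frame of seat3 between -0.003 and 0.003 m and angle between the z axis of marker_c_mid and the y axis of seat3, either way round below 0.07 rad)) and ((x of marker_d_mid in the frame of seat0 between -0.004 and 0.004 m and y of marker_d_mid in the frame of seat0 between -0.014 and 0.014 m and z of marker_d_mid in the frame of seat0 between -0.003 and 0.003 m and angle between the z axis of marker_d_mid and the y axis of seat0, either way round below 0.07 rad) or (x of marker_d_mid in the frame of seat1 between -0.004 and 0.004 m and y of marker_d_mid in the frame of seat1 between -0.014 and 0.014 m and z of marker_d_mid in the frame of seat1 between -0.003 and 0.003 m and angle between the z axis of marker_d_mid and the y axis of seat1, either way round below 0.07 rad) or (x of marker_d_mid in the frame of seat2 between -0.004 and 0.004 m and y of marker_d_mid in the frame of seat2 between -0.014 and 0.014 m and z of marker_d_mid in the frame of seat2 between -0.003 and 0.003 m and angle between the z axis of marker_d_mid and the y axis of seat2, either way round below 0.07 rad) or (x of marker_d_mid in the frame of seat3 between -0.004 and 0.004 m and y of marker_d_mid in the frame of seat3 between -0.014 and 0.014 m and z of marker_d_mid in the frame of seat3 between -0.003 and 0.003 m and angle between the z axis of marker_d_mid and the y axis of seat3, either way round below 0.07 rad)) and linear speed of each of marker_a, marker_b, marker_c, marker_d below 0.02 m/s); the robot touches nothing.
It fails at once if a bottle is tipped (angle between any of water_bottle_mid, red_paint_mid, yellow_paint_mid's own z axis and vertical above 0.35 rad).
It fails at once if a bystander is pushed more than 30 mm from where it was (distance of any of water_bottle_mid, red_paint_mid, yellow_paint_mid, masking_tape_mid, crayon_carton_mid, red_felt_pen_mid from where it was at the start of the episode above 0.03 m).
It also fails if it takes over 64 s, if anything falls off the work surface, if the arm or the gripper's body presses on something with over 40 N, if the wrist force passes 120 N, or if a joint passes its speed limit or range.

## Robot

A 6-joint arm with a two-finger parallel gripper is mounted at the origin on a cart in front of the work surface, level with it; the furniture and walls round the work are solid. World frame = base frame: x ahead of the robot, y to its left, z up, the work surface at z = 0. Lengths are in m, angles in rad, forces in N, time in s.
With the tool pointing down it reaches from about 0.25 to 0.775 m from the base axis. Payload 4 kg.
Tool frame: the origin (TCP) lies at the very end of the fingers, on their centre line; the grasp point (between the pads) lies 19 mm behind it (robot.hold_point_z is the distance from the TCP to the grasp point, in m); z points along the fingers, y is the line along which they close (so a half turn about z gives the same grasp; the last joint's range is limited). The gripper opens to 94 mm and grips with 3 to 60 N. Pads are 16 mm wide; open, the fingers measure 119 mm over their backs; the gripper's body (75 mm by 177 mm) begins 78 mm behind the grasp point.
Start: joints at [1.105, 0.087, 1.371, -0, 1.684, -0.103], TCP at [0.195, 0.514, 0.206] pointing down, gripper open.
Joint ranges: [-3.1, 3.1], [-0.76, 2.03], [0.27, 2.55], [-1.08, 4.22], [0.17, 2.65], [-2.57, 2.57]. Speed limits (rad/s): [2.79, 2.79, 3.14, 3.14, 3.14, 3.14].

## Interface

Orientations are given as [roll, pitch, yaw] about the fixed x, y, z axes, in that order (R = Rz(yaw) Ry(pitch) Rx(roll)).
In Python, from bench import robot gives the robot as it stands.
- The arm moves only by the tool carry_out, never from a script. Its argument "steps" is a list of rows, each a list of 3 entries, a list of its own where there are three numbers: the shift along the tool's x, y, z in m, then the turn about the tool's z in units of 10 degrees (1.0 is 10 degrees), then the closure, from -1 (fully open) to 1 (shut). In form: [[[tx, ty, tz], roll, jaw], ...]. A call has 1 to 10 rows; each row is the pose to reach, as a shift and turn from the pose commanded when the call began, along the tool's axes at that moment; what a row does not reach only later rows make up. A row lasts 1/8 s, in which the tool goes at most 62.5 mm and 10.7 degrees, less where a joint would pass 70% of its speed; a pose out of reach is approached as far as the arm can. A call with a gripper value outside its range is refused whole. The fingers move at their own pace and stop on an object; the grip force is fixed at half the most. Time passes only in rows, so rows that repeat a pose let the fingers close. It gives the time, the measured TCP pose, the force, the opening and the grip force at its end, in the units of the state.
- robot.get_obs(): the state, without advancing time (a new reading comes with each control period).
- robot.snapshot(name): name is "scene" or "top" or "wrist"; returns a dict with "image" (480x640x3 uint8, red, green, blue), "z_map" (480x640 float32, m along the optical axis (not along the pixel's ray), 0 where there is no reading), "mtx" (3x3 intrinsics, pixels), "R" (3x3) and "t" (3): a world point X has camera coordinates R X + t. Camera axes: x right, y down, z forward; pixel columns grow to the right and rows downward; lengths in m; the calibration is good to about 2 mm. A picture is of the moment at which its call begins.
- robot.close_job(): hands the job in; it is judged then, once.
The state is a dict: "time": time; "joint_positions": joint angles; "qvel": joint speeds; "joint_torque": joint torques, N m; "tool_pos": TCP position; "ee_rot": TCP orientation; "wrist_force": force on the tool from outside, world axes, zero at the start; "wrist_torque": the same for the moment, N m; "width": finger opening in m; "finger_force": force on a finger pad.
Only numpy, scipy, OpenCV 4.12 (cv2) and the standard library are available. Lean on these libraries where they do the work, as an engineer would, in place of code of your own. Each camera call takes 0.05 s, during which the arm holds its last target. There are 200 camera calls.

## Working session

There is one attempt and no reset: what is moved stays moved. The work goes in short steps, Python scripts to look and compute and a tool call to move; the robot and the scene stay as the last step left them, time stands still between calls to the robot, and variables do not carry over. Pictures are saved under pics/ and viewed, at most 10 in all, crops included, and the job is handed in when it is done.

Besides the shell and the picture viewer there is one more tool, called after "Call:" as name(argument=value, ...) on one line, values as JSON. carry_out: Moves the arm, as the interface text tells. Its arguments: {"type":"object","properties":{"steps":{"type":"array","items":{"type":"array"}}},"required":["steps"]}

```bash
mkdir -p pics; ls
cat > h.py <<'E'
import numpy as np, cv2
from bench import robot
from scipy.spatial.transform import Rotation as Ro
def snap(n,save=None):
    s=robot.snapshot(n)
    if save: cv2.imwrite('pics/'+save,s['image'][:,:,::-1])
    return s
def cloud(s):
    z=s['z_map']; v,u=np.mgrid[:480,:640]; K=s['mtx']
    P=np.stack([(u-K[0,2])/K[0,0]*z,(v-K[1,2])/K[1,1]*z,z],-1)
    W=(P-s['t'])@s['R']; W[z==0]=np.nan
    return W
E
python3 - <<'E'
from h import *
for n in ['scene','top']:
    s=snap(n,n+'0.png'); np.savez(n+'0.npz',**s); print(n,s['mtx'][0,0],-s['R'].T@s['t'],s['R'][2])
print(robot.get_obs())
E
```

```text
pics
scene 559.446821050603 [-0.64776328 -0.81256899  1.13668106] [ 0.72430282  0.4159658  -0.54987078]
top 479.71545690892157 [ 0.34392731 -0.10117506  1.55723171] [ 0.15647915 -0.01341582 -0.98759014]
{'time': 0.1, 'joint_positions': array([ 1.10492239e+00,  8.78999475e-02,  1.37205903e+00, -1.51197891e-06,
        1.68358283e+00, -1.03123927e-01]), 'qvel': array([ 1.05666527e-03, -1.18095126e-05, -4.33249073e-03,  3.49780135e-04,
       -1.29285488e-03, -6.90227394e-04]), 'joint_torque': array([ 1.95233144e-03, -3.41253519e+01, -3.03302550e+01,  7.20432610e-02,
        3.03772150e-02, -8.60901196e-05]), 'tool_pos': array([0.19496915, 0.51377715, 0.20443327]), 'ee_rot': array([-3.13965371e+00, -1.99152801e-04,  2.77884228e+00]), 'wrist_force': array([-0.74361577,  0.12796797, -0.5524078 ]), 'wrist_torque': array([ 0.01014391, -0.01821007, -0.00680656]), 'finger_force': 0.0, 'width': 0.0942372855276172}
```

View pics/scene0.png

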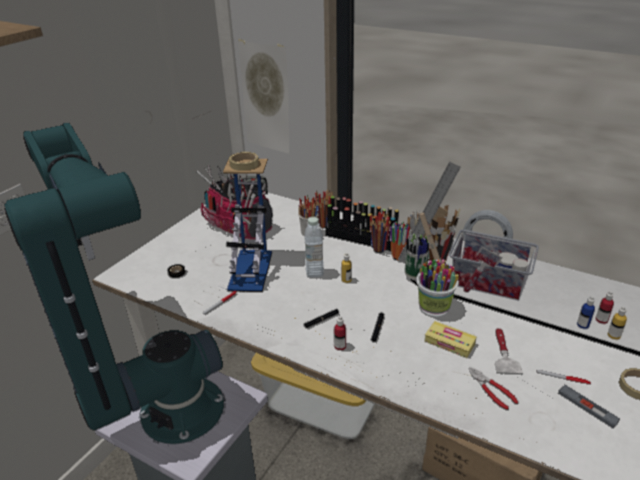

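View pics/top0.png

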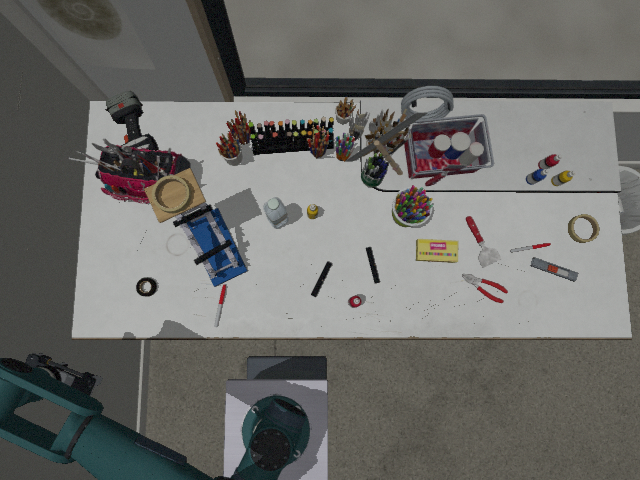

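The scene view shows the rack at about (250,250), with the water bottle at (314,248) and the yellow bottle at (347,268) beside it. In the top view the loose markers are at (321,279) and (373,265), the red bottle at (356,300), the felt pen at (220,305), the rack foot's front edge near (232,278), and the shelf with the tape at (175,195).

Run:
```python
from h import *
s=dict(np.load('top0.npz')); W=cloud(s); im=s['image'].astype(int)
def rect(m,name):
    p=W[m]; p=p[~np.isnan(p[:,0])]
    c,sz,a=cv2.minAreaRect((p[:,:2]*1000).astype(np.float32)); b=cv2.boxPoints((c,sz,a))
    print(name,len(p),np.round(c,1),np.round(sz,1),round(a,1),'z',np.round(np.percentile(p[:,2],[5,50,95])*1000,1)); return c
v,u=np.mgrid[:480,:640]
box=lambda a,b,c,d:(u>=a)&(u<=c)&(v>=b)&(v<=d)
dark=im.max(2)<60
rect(box(305,255,338,302)&dark,'m1'); rect(box(360,240,385,290)&dark,'m2')
for lo in ((305,255,338,302),(360,240,385,290)):
    m=box(*lo)&dark; p=W[m][:,:2]; d=np.linalg.svd(p-p.mean(0))[2][0]; t=(p-p.mean(0))@d
    print(p.mean(0),d,np.ptp(t), np.degrees(np.arctan2(d[1],d[0])))
rect(box(140,160,210,225)&(W[...,2]>.335)&(W[...,2]<.40),'shelf')
blue=(im[...,2]>im[...,0]+50)&box(175,195,260,300)
rect(blue,'blue'); 
lo=blue&(W[...,2]<.02); rect(lo,'foot')
rect(box(170,195,245,270)&dark,'dark on rack')
rect(box(262,190,292,232)&(W[...,2]>.15),'water')
rect(box(300,198,325,222)&(W[...,2]>.08),'yellow')
rect(box(345,290,368,312)&(W[...,2]>.08),'red')
c=cv2.resize(s['image'][180:300,140:300,::-1],(800,600),interpolation=cv2.INTER_CUBIC); cv2.imwrite('pics/topcrop.png',c)
```

```text
m1 186 [ 466.  -140.7] [ 15.9 117.8] 63.4 z [11.  17.1 22.7]
m2 176 [ 512.7 -306.5] [116.9  16.5] 14.1 z [ 9.  16.5 22.9]
[ 0.46554945 -0.14004896] [-0.89789713  0.44020534] 0.11779178455318225 153.88301636799488Traceback (most recent call last):
  File "<stdin>", line 12, in <module>
    u, s, vh = gufunc(a, signature=signature)
               ~~~~~~^^^^^^^^^^^^^^^^^^^^^^^^
    raise LinAlgError("SVD did not converge")
numpy.linalg.LinAlgError: SVD did not converge
```

Run:
```python
from h import *
s=dict(np.load('top0.npz')); W=cloud(s); im=s['image'].astype(int)
def rect(m,name):
    p=W[m]; p=p[~np.isnan(p[:,0])]
    if len(p)<5: print(name,len(p)); return
    c,sz,a=cv2.minAreaRect((p[:,:2]*1000).astype(np.float32))
    print(name,len(p),np.round(c,1),np.round(sz,1),round(a,1),'z',np.round(np.percentile(p[:,2],[5,50,95])*1000,1))
v,u=np.mgrid[:480,:640]
box=lambda a,b,c,d:(u>=a)&(u<=c)&(v>=b)&(v<=d)
dark=im.max(2)<60
m=box(305,255,338,302)&dark
rect(box(140,160,210,225)&(W[...,2]>.335)&(W[...,2]<.40),'shelf')
blue=(im[...,2]>im[...,0]+50)&box(175,195,260,300)
rect(blue,'blue'); 
lo=blue&(W[...,2]<.02); rect(lo,'foot')
rect(box(262,190,292,232)&(W[...,2]>.15),'water')
rect(box(300,198,325,222)&(W[...,2]>.08),'yellow')
rect(box(345,290,368,312)&(W[...,2]>.08),'red')
n,l,st,ct=cv2.connectedComponentsWithStats((dark&box(165,195,245,270)).astype(np.uint8))
for i in range(1,n):
    if st[i,4]>40: print(st[i]); rect(l==i,'dark%d'%i)
c=cv2.resize(s['image'][180:300,140:300,::-1],(800,600),interpolation=cv2.INTER_CUBIC); cv2.imwrite('pics/topcrop.png',c)
```

```text
shelf 1987 [654.9 243.3] [102.2 130.3] 26.2 z [356.3 361.  385.8]
blue 1232 [573.5 199. ] [234.2 117.3] 23.8 z [ 6.8 12.8 19.7]
foot 1178 [571.8 202.8] [230.8 116.9] 26.3 z [ 6.7 12.7 18.3]
water 362 [665.4   1.9] [57.5 58.8] 31.7 z [156.4 181.8 216.5]
yellow 39 [ 680.2 -111.4] [20.1 22. ] 47.2 z [ 81.4 101.  110.4]
red 53 [ 395.5 -242.3] [25.7 27.4] 63.7 z [ 80.8 101.3 112.5]
[173 205  43  22 291]
dark2 290 [643.8 237.3] [ 41.1 115.5] 26.4 z [ 35.2 208.9 215.8]
[194 240  38  25 237]
dark10 237 [550.9 194. ] [ 46.7 118.7] 33.9 z [126.8 138.  148.4]
```

View pics/topcrop.png

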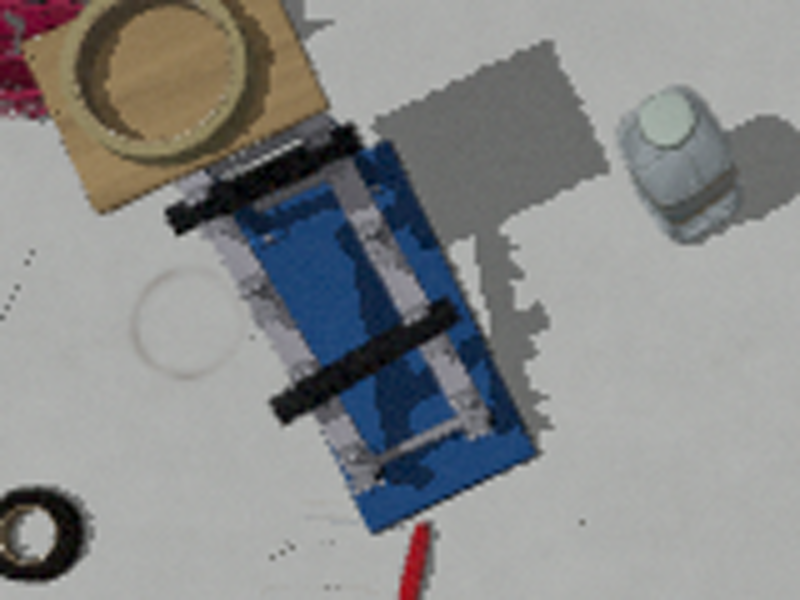

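The crop shows marker c under the shelf edge at about (265,180), and d slanting across the rails at (365,360). Free clips are at (270,290)/(380,235) for station 2 and (360,460)/(475,415) for station 0. The foot rectangle measures 231x117 mm, so rack yaw ≈26.2°.

```bash
cat >> h.py <<'E'
yaw=np.radians(26.2); O=np.array([.572,.203,0])
Rr=Ro.from_euler('z',yaw).as_matrix()          # rack axes
Rs=Rr@Ro.from_euler('y',-38,degrees=True).as_matrix()   # slope axes
E
python3 - <<'E'
from h import *
from scipy.optimize import least_squares
for n in ['top','scene']:
    s=dict(np.load(n+'0.npz')); W=cloud(s); im=s['image'].astype(int)
    P=(W-O)@Rr; Q=(W-O)@Rs   # rack frame, slope frame about rack origin
    ok=~np.isnan(W[...,0])
    dark=(im.max(2)<60)&ok
    m=dark&(abs(P[...,0])<.2)&(abs(P[...,1])<.09)&(P[...,2]>.05)&(P[...,2]<.25)
    rail=ok&~dark&(abs(abs(P[...,1])-.038)<.007)&(P[...,2]>.03)&(P[...,2]<.3)&(im.min(2)>110)&(Q[...,0]>-.2)&(Q[...,0]<.2)
    q=Q[rail]; h,e=np.histogram(q[:,2],np.arange(-.0,.2,.004)); print(n,'rail z hist',[(round(a,3),b) for a,b in zip(e,h) if b>8])
    for nm,lo,hi in (('c',.12,.26),('d',-.1,.1)):
        mm=m&(Q[...,0]>lo)&(Q[...,0]<hi); q=Q[mm]
        print(nm,len(q),'Qmed',np.median(q,0),'y',np.percentile(q[:,1],[1,99]))
        for y0,y1 in ((-.065,-.035),(-.035,0),(0,.035),(.035,.065)):
            w=q[(q[:,1]>y0)&(q[:,1]<y1)]
            if len(w)<15: continue
            f=least_squares(lambda c:np.hypot(w[:,0]-c[0],w[:,2]-c[1])-.0092,np.median(w,0)[[0,2]]-[0,.006],loss='soft_l1',f_scale=.002)
            print('  y%.3f'%np.median(w[:,1]),len(w),np.round(f.x*1000,1))
E
```

```text
top rail z hist [(np.float64(0.1), np.int64(39)), (np.float64(0.104), np.int64(108)), (np.float64(0.108), np.int64(69)), (np.float64(0.112), np.int64(24)), (np.float64(0.116), np.int64(13)), (np.float64(0.12), np.int64(19)), (np.float64(0.124), np.int64(27)), (np.float64(0.128), np.int64(36)), (np.float64(0.132), np.int64(22))]
c 244 Qmed [ 0.18188318 -0.00145678  0.12439879] y [-0.05775929  0.05622103]
  y-0.048 50 [179.9 117.3]
  y-0.017 76 [179.8 117.6]
  y0.018 76 [179.6 117.7]
  y0.047 42 [179.8 115.6]
d 238 Qmed [0.05497549 0.00136531 0.13259647] y [-0.05824734  0.05590496]
  y-0.048 46 [ 52.  116.8]
  y-0.017 70 [ 51.4 123.2]
  y0.019 76 [ 51.5 130.4]
  y0.046 46 [ 50.8 135.5]
scene rail z hist [(np.float64(0.1), np.int64(19)), (np.float64(0.104), np.int64(45)), (np.float64(0.108), np.int64(53)), (np.float64(0.112), np.int64(15))]
c 319 Qmed [0.17958649 0.01567101 0.12099237] y [-0.05503044  0.05681231]
  y-0.041 64 [179.8 115.7]
  y-0.019 59 [185.  128.3]
  y0.022 136 [192.8 -10.1]
  y0.044 60 [180.4 108.7]
d 180 Qmed [ 4.89105064e-02 -3.30556339e-05  1.33867089e-01] y [-0.05793596  0.05550803]
  y-0.045 42 [ 43. 121.]
  y-0.017 49 [ 43.9 128. ]
  y0.018 57 [ 50.8 133.1]
  y0.044 32 [ 40.  141.2]
```

```bash
cat >> h.py <<'E'
def to(p,R=None):
    o=robot.get_obs(); R=Ro.from_euler('xyz',o['ee_rot']).as_matrix()
    return np.round(R.T@(np.array(p)-o['tool_pos']),4)
def seat(i): return O+Rs@np.array([-.0124+.064*i,-.001,.117])
E
python3 - <<'E'
from h import *
print([a for a in dir(robot) if a[0]!='_'])
print(to([.40,.10,.33]), to([.22,-.45,.33]))
for i in range(4): print(i,seat(i), np.hypot(*seat(i)[:2]))
# gripper as seen by wrist/top cameras
W=cloud(dict(np.load('top0.npz'))); o=robot.get_obs()
T=(W-o['tool_pos'])@Ro.from_euler('xyz',o['ee_rot']).as_matrix()
m=(abs(T[...,0])<.15)&(abs(T[...,1])<.2)&(T[...,2]<.0)&(T[...,2]>-.35)
p=T[m]
for a in np.arange(-.35,0,.03):
    w=p[(p[:,2]>a)&(p[:,2]<=a+.03)]
    if len(w)>3: print(round(a,2),len(w),np.round(w.min(0),3),np.round(w.max(0),3))
E
```

```text
['IKError', 'close_job', 'get_obs', 'hold_point_z', 'snapshot']
[-0.3385 -0.3143 -0.125 ] [-0.3654 -0.8924 -0.1239]
0 [0.49904243 0.16598592 0.08456306] 0.5259226843669205
1 [0.54429358 0.18825224 0.12396539] 0.5759291697642444
2 [0.58954473 0.21051857 0.16336772] 0.6260040409800341
3 [0.63479588 0.2327849  0.20277006] 0.6761321040637761
-0.35 1046 [-0.064 -0.2   -0.35 ] [ 0.075  0.023 -0.32 ]
-0.32 585 [-0.06  -0.192 -0.32 ] [ 0.054  0.007 -0.29 ]
-0.29 45 [-0.001 -0.035 -0.29 ] [ 0.025 -0.023 -0.261]
-0.26 57 [-0.038 -0.033 -0.26 ] [ 0.03   0.013 -0.23 ]
-0.23 60 [-0.037 -0.03  -0.23 ] [ 0.025  0.017 -0.201]
-0.2 191 [-0.039 -0.042 -0.2  ] [-0.011  0.02  -0.172]
-0.17 299 [-0.117 -0.089 -0.169] [ 0.003  0.198 -0.14 ]
-0.14 959 [-0.12  -0.089 -0.14 ] [ 0.008  0.2   -0.11 ]
-0.11 414 [-0.121 -0.082 -0.11 ] [ 0.014  0.199 -0.08 ]
-0.08 375 [-0.122  0.047 -0.08 ] [ 0.013  0.2   -0.05 ]
-0.05 432 [-0.117 -0.06  -0.05 ] [ 0.15  0.2  -0.02]
-0.02 271 [-0.115 -0.059 -0.02 ] [ 0.15  0.2  -0.  ]
```

Call:
carry_out(steps=[[[0, 0, -0.06], 0, 0], [[-0.06, -0.06, -0.12], 0, 0], [[-0.34, -0.31, -0.12], 0, 0], [[-0.34, -0.31, -0.12], 0, 0], [[-0.34, -0.31, -0.12], 0, 0], [[-0.34, -0.31, -0.12], 0, 0], [[-0.34, -0.31, -0.12], 0, 0], [[-0.34, -0.31, -0.12], 0, 0], [[-0.34, -0.31, -0.12], 0, 0]])

```text
time: 1.23
tool_pos: [0.4037, 0.1012, 0.3251]
ee_rot: [-3.141, -0.0, 2.776]
wrist_force: [0.2, -0.3, 0.2]
width: 0.047
finger_force: 0.0
```

Call:
carry_out(steps=[[[-0.03, -0.58, 0], 0, 0], [[-0.03, -0.58, 0], 0, 0], [[-0.03, -0.58, 0], 0, 0], [[-0.03, -0.58, 0], 0, 0], [[-0.03, -0.58, 0], 0, 0], [[-0.03, -0.58, 0], 0, 0], [[-0.03, -0.58, 0], 0, 0], [[-0.03, -0.58, 0], 0, 0], [[-0.03, -0.58, 0], 0, 0], [[-0.03, -0.58, 0], 0, 0]])

```text
time: 2.48
tool_pos: [0.2236, -0.4514, 0.3232]
ee_rot: [3.139, -0.003, 2.775]
wrist_force: [0.5, 1.2, -0.2]
width: 0.0469
finger_force: 0.0
```

Call:
carry_out(steps=[[[-0.33, -0.31, 0], 0, 0], [[-0.33, -0.31, 0], 0, 0], [[-0.33, -0.31, 0], 0, 0], [[-0.33, -0.31, 0], 0, 0], [[-0.33, -0.31, 0], 0, 0], [[-0.33, -0.31, 0], 0, 0], [[-0.33, -0.31, 0], 0, 0], [[-0.33, -0.31, 0], 0, 0]])

```text
time: 3.48
tool_pos: [0.3681, -0.7417, 0.2673]
ee_rot: [-3.107, 0.038, 2.78]
wrist_force: [0.2, 0.3, 0.3]
width: 0.0469
finger_force: 0.0
```

Call:
carry_out(steps=[[[-0.33, -0.31, 0], 0, 0], [[-0.33, -0.31, 0], 0, 0], [[-0.33, -0.31, 0], 0, 0]])

```text
time: 3.85
tool_pos: [0.3878, -0.785, 0.213]
ee_rot: [-3.071, 0.075, 2.782]
wrist_force: [-0.1, 0.2, -0.4]
width: 0.0472
finger_force: 0.0
```

Call:
carry_out(steps=[[[0.15, 0.15, 0], 0, 0], [[0.15, 0.15, 0], 0, 0], [[0.15, 0.15, 0], 0, 0], [[0.15, 0.15, 0], 0, 0], [[0.15, 0.15, 0], 0, 0]])

```text
time: 4.47
tool_pos: [0.2997, -0.5885, 0.1902]
ee_rot: [-3.075, 0.072, 2.781]
wrist_force: [1.2, -1.2, -0.5]
width: 0.0466
finger_force: 0.0
```

Run:
```python
from h import *
o=robot.get_obs(); q=o['joint_positions']; print(np.round(q,4),o['tool_pos'],o['ee_rot'])
R=Ro.from_euler('xyz',o['ee_rot']).as_matrix(); print(R.round(3)); print('sum',q[1]+q[2]+q[4], 'tilt az',np.degrees(np.arctan2(R[1,2],R[0,2])),np.degrees(np.arccos(-R[2,2])))
s=dict(np.load('top0.npz')); W=cloud(s); Q=(W-O)@Rs
v,u=np.mgrid[:480,:640]
m=(u>215)&(u<231)&(v>264)&(v<274)&(Q[...,2]>.05)
print('bar',len(Q[m]),np.round(np.nanpercentile(Q[m],[10,50,90],axis=0)*1000))
m=(abs(Q[...,1])<.02)&(Q[...,0]>-.07)&(Q[...,0]<.16)&(Q[...,2]>.06)&(s['image'].max(2)>60)
print(np.round(Q[m][::4]*1000)[:30].astype(int).tolist())
```

```text
[-1.1898  0.2612  1.2035  0.008   1.5793 -2.3975] [ 0.29972769 -0.58850459  0.19016573] [-3.07512445  0.07188327  2.78136599]
[[-0.933  0.356  0.044]
 [ 0.352  0.932 -0.087]
 [-0.072 -0.066 -0.995]]
sum 3.0440550018720787 tilt az -63.46477152234839 5.607267259306873
bar 122 [[-65. -11.  53.]
 [-54.   5.  66.]
 [-35.  24.  85.]]
[[61, 11, 129], [-30, -13, 90], [-36, -5, 79], [-37, -17, 88], [-35, -4, 87], [-57, -15, 61], [-37, 6, 80], [-55, -11, 67], [-34, 19, 80], [-39, 7, 82], [-57, -4, 64], [-63, -15, 65], [-39, 11, 85], [-61, -2, 63], [-66, -14, 64], [-55, 16, 62], [-63, -4, 67], [-68, -16, 71], [-63, 9, 63], [-68, -5, 67], [-55, 14, 76], [-67, 5, 66], [-65, 18, 65], [-68, 6, 71], [-65, 12, 76], [-68, 13, 78]]
```

Call:
carry_out(steps=[[[0.3, 0.27, 0.03], 4.2, 0], [[0.3, 0.27, 0.03], 4.2, 0], [[0.3, 0.27, 0.03], 4.2, 0], [[0.3, 0.27, 0.03], 4.2, 0], [[0.3, 0.27, 0.03], 4.2, 0], [[0.3, 0.27, 0.03], 4.2, 0], [[0.3, 0.27, 0.03], 4.2, 0], [[0.3, 0.27, 0.03], 4.2, 0]])

```text
time: 5.48
tool_pos: [0.1187, -0.239, 0.1221]
ee_rot: [-3.139, 0.107, 2.045]
wrist_force: [-0.1, -0.8, 0.3]
width: 0.0469
finger_force: 0.0
```

```bash
cat >> h.py <<'E'
def st():
    o=robot.get_obs(); q=o['joint_positions']; R=Ro.from_euler('xyz',o['ee_rot']).as_matrix()
    print('t',o['time'],'q',np.round(q,3),'p',o['tool_pos'].round(4),'r',np.hypot(*o['tool_pos'][:2]).round(3),'sum',(q[1]+q[2]+q[4]).round(3),'tilt',np.degrees(np.arccos(-R[2,2])).round(1),'@',np.degrees(np.arctan2(R[1,2],R[0,2])).round(1),'x az',np.degrees(np.arctan2(R[1,0],R[0,0])).round(1)); print(R.round(3).tolist())
E
python3 - <<'E'
from h import *
st()
from scipy.optimize import least_squares
o=robot.get_obs(); q=o['joint_positions']
S=[(.0879,1.37206,1.68358,np.hypot(.19497,.51378),.20443),(.2612,1.2035,1.5793,np.hypot(.29973,.5885),.19017),(*q[[1,2,4]],np.hypot(*o['tool_pos'][:2]),o['tool_pos'][2])]
def f(x):
    e=[]
    for a,b,c,r,z in S: e+=[x[0]*np.sin(a)+x[1]*np.sin(a+b)+x[2]*np.sin(a+b+c)-r, x[3]+x[0]*np.cos(a)+x[1]*np.cos(a+b)+x[2]*np.cos(a+b+c)-z]
    return e
F=least_squares(f,[.48,.5,.35,.15]); print(F.x,np.abs(F.fun).max())
W=cloud(dict(np.load('scene0.npz'))); m=(W[...,2]>.15)&(W[...,0]<.5)&(W[...,1]>.3)
h=W[m]; print('left things',[ (k,np.round(np.percentile(h[:,k],[1,25,50,75,99]),2)) for k in range(3)])
E
```

```text
t 5.475 q [-1.357 -0.693  2.118  0.025  1.612 -1.828] p [ 0.1187 -0.239   0.1221] r 0.267 sum 3.038 tilt 6.1 @ -64.4 x az 117.2
[[-0.454, 0.89, 0.046], [0.885, 0.456, -0.096], [-0.107, -0.003, -0.994]]
[0.43932485 0.51480737 0.36307155 0.07207024] 0.0013629039452876662
left things [(0, array([0.03, 0.17, 0.28, 0.4 , 0.5 ])), (1, array([0.34, 0.66, 0.66, 0.66, 0.67])), (2, array([0.17, 0.52, 0.6 , 0.73, 0.87]))]
```

Call:
carry_out(steps=[[[0.08, 0, 0], 0, 0], [[0.08, 0, 0], 0, 0], [[0.08, 0, 0], 0, 0]])

```text
time: 5.85
tool_pos: [0.1022, -0.2083, 0.1115]
ee_rot: [-3.141, 0.062, 2.046]
wrist_force: [0.4, 0.6, 0.3]
width: 0.0469
finger_force: 0.0
```

```bash
python3 -c "
from h import *
st()"
```

```text
t 5.85 q [-1.387 -0.753  2.162  0.017  1.673 -1.86 ] p [ 0.1022 -0.2083  0.1115] r 0.232 sum 3.082 tilt 3.5 @ -63.7 x az 117.2
[[-0.456, 0.889, 0.027], [0.888, 0.457, -0.055], [-0.062, -0.001, -0.998]]
```

Call:
carry_out(steps=[[[0.08, 0, 0], 0, 0], [[0.08, 0, 0], 0, 0], [[0.08, 0, 0], 0, 0]])

```text
time: 6.22
tool_pos: [0.091, -0.1897, 0.1025]
ee_rot: [3.14, 0.004, 2.046]
wrist_force: [0.0, -0.3, 0.4]
width: 0.047
finger_force: 0.0
```

```bash
python3 -c "
from h import *
st()"
```

```text
t 6.225 q [-1.399e+00 -7.550e-01  2.179e+00  2.000e-03  1.715e+00 -1.874e+00] p [ 0.091  -0.1897  0.1025] r 0.21 sum 3.139 tilt 0.2 @ -45.2 x az 117.2
[[-0.457, 0.889, 0.003], [0.889, 0.457, -0.003], [-0.004, 0.001, -1.0]]
```

Call:
carry_out(steps=[[[0, 0.02, -0.06], -1, 0], [[-0.02, 0.06, -0.1], -2, 0], [[-0.127, 0.356, -0.1], -3.67, 0], [[-0.127, 0.356, -0.1], -3.67, 0], [[-0.127, 0.356, -0.1], -3.67, 0], [[-0.127, 0.356, -0.1], -3.67, 0], [[-0.127, 0.356, -0.1], -3.67, 0], [[-0.127, 0.356, -0.1], -3.67, 0], [[-0.127, 0.356, -0.1], -3.67, 0]])

```text
time: 7.35
tool_pos: [0.4651, -0.1395, 0.2032]
ee_rot: [-3.139, 0.002, 2.687]
wrist_force: [-0.4, 0.2, 0.6]
width: 0.0469
finger_force: 0.0
```

```bash
cat >> h.py <<'E'
def dk(s,c,rad=.1,zlo=.006,zhi=.03):
    "dark marker on the table near c: centre, axis azimuth, length"
    W=cloud(s); im=s['image']
    m=(im.max(2)<60)&(np.hypot(W[...,0]-c[0],W[...,1]-c[1])<rad)&(W[...,2]>zlo)&(W[...,2]<zhi)
    n,l,stt,_=cv2.connectedComponentsWithStats(m.astype(np.uint8)); i=1+np.argmax(stt[1:,4]); p=W[l==i]
    r=cv2.minAreaRect((p[:,:2]*1000).astype(np.float32)); b=cv2.boxPoints(r)
    e=max(b[1]-b[0],b[2]-b[1],key=np.linalg.norm)
    print('marker',len(p),np.round(r[0],1),np.round(r[1],1),'az',np.degrees(np.arctan2(e[1],e[0])).round(1),'z98',np.percentile(p[:,2],[50,98]).round(4))
E
python3 - <<'E'
from h import *
s=snap('wrist','w1.png'); st(); dk(s,(.466,-.1405))
E
```

```text
t 7.4 q [-0.407 -0.06   1.523 -0.002  1.675 -1.523] p [ 0.4647 -0.1398  0.2038] r 0.485 sum 3.138 tilt 0.3 @ -55.4 x az 153.9
[[-0.898, 0.44, 0.003], [0.44, 0.898, -0.004], [-0.004, -0.002, -1.0]]
marker 2300 [ 467.9 -140.8] [ 17.4 119.5] az -25.7 z98 [0.0177 0.0199]
```

View pics/w1.png

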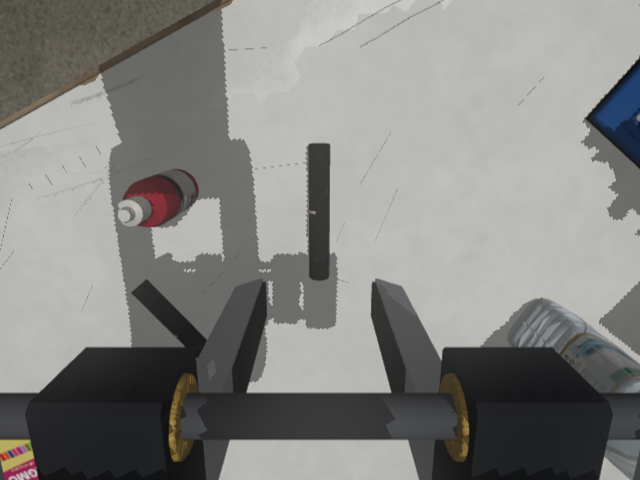

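Marker 1 shows at (319,212), centred between the fingers, with the red bottle clear at (165,195). I'll descend and grip.

Call:
carry_out(steps=[[[-0.003, 0, 0.06], 0, 0], [[-0.003, 0, 0.12], 0, 0], [[-0.003, 0, 0.17], 0, 0], [[-0.003, 0, 0.201], 0, 0], [[-0.003, 0, 0.201], 0, 0], [[-0.003, 0, 0.201], 0, 1], [[-0.003, 0, 0.201], 0, 1], [[-0.003, 0, 0.201], 0, 1], [[-0.003, 0, 0.201], 0, 1], [[-0.003, 0, 0.201], 0, 1]])

```text
time: 8.65
tool_pos: [0.4688, -0.1417, 0.0031]
ee_rot: [-3.139, 0.004, 2.686]
wrist_force: [-1.6, -0.1, 4.0]
width: 0.0172
finger_force: 30.0
```

Call:
carry_out(steps=[[[0, 0, -0.03], 0, 1], [[0, 0, -0.09], 0, 1], [[0, 0, -0.15], 0, 1], [[0, 0, -0.2], 0, 1]])

```text
time: 9.15
tool_pos: [0.4684, -0.1408, 0.2048]
ee_rot: [-3.14, 0.006, 2.687]
wrist_force: [1.4, 0.1, 0.2]
width: 0.0176
finger_force: 30.0
```

```bash
python3 -c "
from h import *
st(); print(seat(0), to(seat(0)), Rs)
s=snap('wrist'); o=robot.get_obs(); T=(cloud(s)-o['tool_pos'])@Ro.from_euler('xyz',o['ee_rot']).as_matrix()
m=(s['image'].max(2)<60)&(abs(T[...,2])<.03)&(abs(T[...,0])<.09)&(abs(T[...,1])<.007)
p=T[m]; print(np.percentile(p,[1,10,50,90,99],axis=0).round(4)); f=np.polyfit(p[:,0],p[:,2],1); print('slope',f)
"
```

```text
t 9.15 q [-0.407 -0.053  1.514 -0.002  1.675 -1.523] p [ 0.4684 -0.1408  0.2048] r 0.489 sum 3.136 tilt 0.3 @ -41.9 x az 153.9
[[-0.898, 0.439, 0.004], [0.439, 0.898, -0.004], [-0.006, -0.002, -1.0]]
[0.49904243 0.16598592 0.08456306] [0.108  0.2892 0.1192] [[ 0.70704924 -0.44150585 -0.55240741]
 [ 0.34791136  0.89725837 -0.27181814]
 [ 0.61566148  0.          0.78801075]]
[[-0.0353 -0.0069 -0.0096]
 [-0.0257 -0.0056 -0.0087]
 [ 0.0137 -0.0002 -0.0074]
 [ 0.0468  0.0055 -0.0055]
 [ 0.0552  0.0069 -0.0041]]
slope [-0.01755991 -0.00704673]
```

```bash
python3 -c "
from h import *
s=snap('wrist','w2.png'); o=robot.get_obs(); T=(cloud(s)-o['tool_pos'])@Ro.from_euler('xyz',o['ee_rot']).as_matrix()
m=(s['image'].max(2)<60)&(abs(T[...,2])<.04)&(abs(T[...,0])<.09)&(abs(T[...,1])<.012)
for a in np.arange(-.06,.07,.01):
    w=T[m&(abs(T[...,0]-a)<.005)]
    if len(w)>20: print(a.round(3),len(w),np.percentile(w[:,1],[2,98]).round(4),np.percentile(w[:,2],[2,50,98]).round(4))
"
```

```text
-0.04 372 [-0.0078  0.009 ] [-0.0192 -0.0169 -0.0125]
-0.03 784 [-0.0081  0.0088] [-0.0193 -0.0174 -0.0125]
-0.02 825 [-0.0079  0.0088] [-0.0192 -0.0174 -0.0125]
-0.01 891 [-0.0081  0.0093] [-0.0229 -0.0174 -0.0123]
0.0 1003 [-0.0083  0.0094] [-0.0372 -0.0178 -0.0126]
0.01 1224 [-0.0095  0.0104] [-0.0376 -0.0177 -0.0102]
0.02 921 [-0.0079  0.0086] [-0.0195 -0.0176 -0.0126]
0.03 1007 [-0.0078  0.0088] [-0.0195 -0.0176 -0.0131]
0.04 1051 [-0.0077  0.0087] [-0.0196 -0.0176 -0.013 ]
0.05 640 [-0.008   0.0087] [-0.0195 -0.0174 -0.0127]
0.06 35 [-0.0079 -0.0011] [-0.0167 -0.0138 -0.0125]
```

View pics/w2.png

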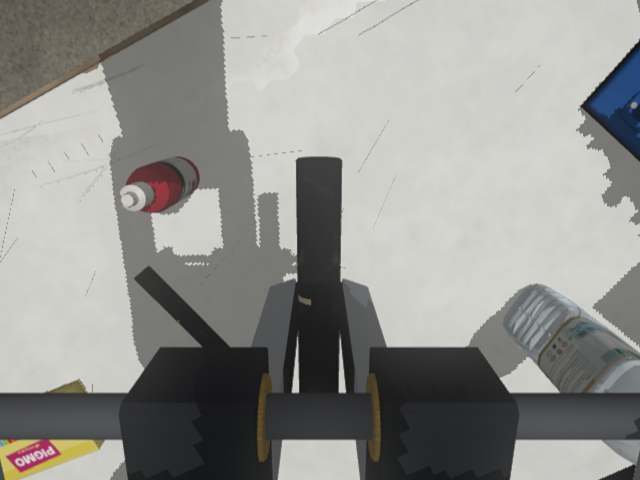

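Marker 1 is firmly in hand: it runs from (319,160) down between the fingers, centred and level. Next I'll hover over seat 0.

Call:
carry_out(steps=[[[0.126, 0.264, 0], 3.77, 1], [[0.126, 0.264, 0], 3.77, 1], [[0.126, 0.264, 0], 3.77, 1], [[0.126, 0.264, 0], 3.77, 1], [[0.126, 0.264, 0], 3.77, 1], [[0.126, 0.264, 0.05], 3.77, 1], [[0.126, 0.264, 0.085], 3.77, 1], [[0.126, 0.264, 0.085], 3.77, 1]])

```text
time: 10.25
tool_pos: [0.4681, 0.1511, 0.112]
ee_rot: [-3.133, 0.002, 2.029]
wrist_force: [-0.3, 0.2, -0.3]
width: 0.0174
finger_force: 30.0
```

Run:
```python
from h import *
s=snap('wrist','w3.png'); st(); o=robot.get_obs(); W=cloud(s); R=Ro.from_euler('xyz',o['ee_rot']).as_matrix()
T=(W-o['tool_pos'])@R
m=(s['image'].max(2)<60)&(abs(T[...,2])<.04)&(abs(T[...,0])<.09)&(abs(T[...,1])<.012)
a=T[m&(abs(T[...,0]-.035)<.015)]; print('hand top z',np.percentile(a[:,2],3),'y',np.percentile(a[:,1],[2,98]),'xmax',np.percentile(T[m][:,0],99.7))
# clips/rails in slope frame relative to seat0
Q=(W-O)@Rs-[-.0124,-.001,.117]
S=snap('top'); QT=(cloud(S)-O)@Rs-[-.0124,-.001,.117]
for nm,q,im in (('wrist',Q,s['image']),('top',QT,S['image'])):
    for sy in (.038,-.038):
        m=(abs(q[...,1]-sy)<.009)&(abs(q[...,0])<.03)&(q[...,2]>-.006)&(q[...,2]<.02)&(im.max(2)>60)
        w=q[m]; print(nm,sy,len(w), [ (z,np.round(np.percentile(w[(w[:,2]>z)&(w[:,2]<z+.006)][:,0],[3,25,50,75,97])*1000,1).tolist()) for z in (-.006,0,.006,.012) if ((w[:,2]>z)&(w[:,2]<z+.006)).sum()>8])
c=np.array([o['tool_pos']+R@[0,0,-.008]]); print('axis rel seat0 in slope',((c-O)@Rs-[-.0124,-.001,.117])*1000)
```

```text
t 10.3 q [ 0.199  0.     1.642 -0.004  1.502 -0.258] p [0.47   0.1512 0.1148] r 0.494 sum 3.144 tilt 0.3 @ -110.1 x az 116.2
[[-0.442, 0.897, -0.002], [0.897, 0.442, -0.004], [-0.003, -0.003, -1.0]]
hand top z -0.013827271401045789 y [-0.00342839  0.00769233] xmax 0.05304713046560665
wrist 0.038 1733 [(-0.006, [-9.7, -8.8, -7.5, -5.2, 12.2]), (0, [-9.3, 9.8, 11.0, 11.7, 12.3]), (0.006, [-7.9, -6.7, -5.9, 8.8, 10.2]), (0.012, [-11.5, -9.6, -8.2, 11.7, 13.2])]
wrist -0.038 202 [(-0.006, [7.7, 10.0, 11.6, 12.0, 12.4]), (0, [8.9, 10.3, 11.1, 11.8, 12.2]), (0.006, [6.8, 8.4, 8.9, 9.5, 10.4])]
top 0.038 0 []
top -0.038 33 [(-0.006, [-9.5, -8.2, -4.7, 10.9, 20.7])]
axis rel seat0 in slope [[-2.13007085 -0.39974551 50.16935349]]
```

View pics/w3.png

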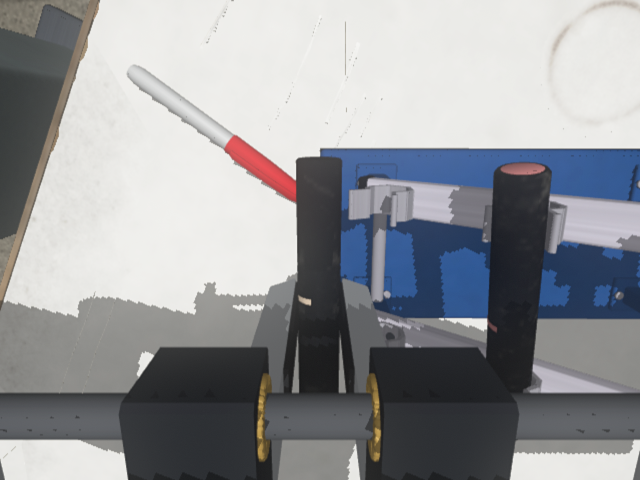

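Wrist view: the station 0 clip is at (380,203), ahead of the held marker, and d is clearly high at its left end (522,170). From the clip jaws, the seat lies about 1 mm further up the slope than assumed. I'll move in square to the slope.

Call:
carry_out(steps=[[[0, 0.021, 0.022], 0, 1], [[0, 0.021, 0.022], 0, 1], [[0, 0.0234, 0.0252], 0, 1], [[0, 0.0252, 0.0275], 0, 1], [[0, 0.0271, 0.0299], 0, 1], [[0, 0.0283, 0.0314], 0, 1], [[0, 0.0295, 0.033], 0, 1], [[0, 0.0308, 0.0346], 0, 1], [[0, 0.0308, 0.0346], 0, 1]])

```text
time: 11.48
tool_pos: [0.4979, 0.1641, 0.0821]
ee_rot: [-3.141, 0.004, 2.028]
wrist_force: [-3.2, -2.2, -4.0]
width: 0.0179
finger_force: 30.0
```

```bash
cat >> h.py <<'E'
def rel(i,off=.008):
    o=robot.get_obs(); R=Ro.from_euler('xyz',o['ee_rot']).as_matrix()
    print('axis rel seat',i,((o['tool_pos']+R@[0,0,-off]-seat(i))@Rs*1000).round(1),'F slope',(o['wrist_force']@Rs).round(1))
E
python3 -c "
from h import *
rel(0); st()"
```

```text
axis rel seat 0 [ 2.  -1.2  5.5] F slope [-5.5 -0.5 -0.8]
t 11.475 q [ 0.213  0.088  1.617 -0.004  1.436 -0.243] p [0.4979 0.1641 0.0821] r 0.524 sum 3.142 tilt 0.3 @ -77.7 x az 116.2
[[-0.441, 0.897, 0.001], [0.897, 0.441, -0.004], [-0.004, -0.001, -1.0]]
```

Call:
carry_out(steps=[[[0, 0.001, 0.002], 0, 1], [[0, 0.0015, 0.004], 0, 1], [[0, 0.0015, 0.004], 0, 1]])

```text
time: 11.85
tool_pos: [0.499, 0.1648, 0.0788]
ee_rot: [-3.139, 0.004, 2.028]
wrist_force: [-8.4, -4.1, 2.9]
width: 0.0179
finger_force: 30.0
```

```bash
python3 -c "
from h import *
rel(0)"
```

```text
axis rel seat 0 [ 0.9 -1.   2.1] F slope [-5.6  0.1  8. ]
```

Call:
carry_out(steps=[[[0, 0.0015, 0.004], 0, 0.3], [[0, 0.0015, 0.004], 0, 0.3], [[0, 0.0015, -0.01], 0, 0.3], [[0, -0.01, -0.05], 0, 0.3], [[0, -0.03, -0.09], 0, 0.3], [[0, -0.03, -0.11], 0, 0.3], [[0, -0.03, -0.11], 0, 0.3]])

```text
time: 12.72
tool_pos: [0.4753, 0.1532, 0.192]
ee_rot: [3.132, 0.006, 2.028]
wrist_force: [0.3, 0.3, 0.2]
width: 0.033
finger_force: 0.0
```

```bash
cat >> h.py <<'E'
def racked(s,i,lo=-.03,hi=.03):
    "fit axis of the marker at station i in seat frame (mm)"
    from scipy.optimize import least_squares
    q=(cloud(s)-seat(i))@Rs; m=(s['image'].max(2)<60)&(abs(q[...,0])<hi)&(abs(q[...,1])<.07)&(q[...,2]>-.01)&(q[...,2]<.04)
    w=q[m]
    if len(w)<50: print('none',len(w)); return
    f=least_squares(lambda c:np.hypot(w[:,0]-c[0]-c[2]*w[:,1],w[:,2]-c[1]-c[3]*w[:,1])-.0092,[0,np.percentile(w[:,2],95)-.009,0,0],loss='soft_l1',f_scale=.001)
    print('seat',i,len(w),'x,z mm',(f.x[:2]*1000).round(1),'slant deg',np.degrees(f.x[2:]).round(1),'y',np.percentile(w[:,1],[1,99]).round(3))
E
python3 - <<'E'
from h import *
s=snap('wrist','w4.png'); st()
for i in (0,1): racked(s,i)
s=snap('top'); 
for i in (0,1,3): racked(s,i)
E
```

```text
t 12.775 q [ 0.201 -0.029  1.521 -0.004  1.643 -0.257] p [0.4743 0.153  0.1898] r 0.498 sum 3.135 tilt 0.4 @ -17.1 x az 116.2
[[-0.442, 0.897, 0.007], [0.897, 0.442, -0.002], [-0.005, 0.005, -1.0]]
seat 0 3122 x,z mm [0.3 0.3] slant deg [0.1 0.1] y [-0.056  0.05 ]
seat 1 5577 x,z mm [0.3 9.1] slant deg [-0.3 11.6] y [-0.057  0.058]
seat 0 96 x,z mm [-0.5  1.5] slant deg [-0.1  1.6] y [-0.059 -0.005]
seat 1 72 x,z mm [-1.1  8.1] slant deg [-2.7  9.2] y [-0.059 -0.02 ]
seat 3 231 x,z mm [0.2 0.8] slant deg [-0.7 -0.9] y [-0.056  0.057]
```

Run:
```python
from h import *
for z in (.06,.03,.02,.01,.0,-.001): print(z,to(seat(1)+Rs@np.array([.0003,.02,z])+[0,0,.0092]))
```

```text
0.06 [0.0206 0.0424 0.0076]
0.03 [0.0207 0.0608 0.0313]
0.02 [0.0207 0.067  0.0392]
0.01 [0.0208 0.0731 0.0471]
0.0 [0.0208 0.0793 0.055 ]
-0.001 [0.0208 0.0799 0.0558]
```

Call:
carry_out(steps=[[[0.0206, 0.042, 0], 0, 1], [[0.0206, 0.042, 0.0076], 0, 1], [[0.0206, 0.0608, 0.0313], 0, 1], [[0.0206, 0.067, 0.0392], 0, 1], [[0.0206, 0.07, 0.0432], 0, 1], [[0.0206, 0.0731, 0.0471], 0, 1], [[0.0206, 0.0762, 0.051], 0, 1], [[0.0206, 0.0793, 0.055], 0, 1], [[0.0206, 0.0799, 0.0558], 0, 1]])

```text
time: 13.95
tool_pos: [0.5367, 0.2064, 0.1333]
ee_rot: [3.138, 0.005, 2.028]
wrist_force: [-1.7, 0.8, 6.3]
width: 0.0002
finger_force: 3.1
```

```bash
python3 -c "
from h import *
rel(1,-.0092); st()"
```

```text
axis rel seat 1 [ 1.  19.6 -0.6] F slope [2.9 1.4 5.7]
t 13.95 q [ 0.271  0.164  1.429 -0.004  1.544 -0.186] p [0.5367 0.2064 0.1333] r 0.575 sum 3.137 tilt 0.3 @ -25.9 x az 116.2
[[-0.442, 0.897, 0.005], [0.897, 0.442, -0.003], [-0.005, 0.004, -1.0]]
```

Pressed to depth. I'll back out along the normal and check.

Call:
carry_out(steps=[[[0, -0.025, -0.032], 0, 1], [[0, -0.06, -0.07], 0, 1], [[0, -0.09, -0.1], 0, 0.3], [[0, -0.09, -0.12], 0, 0]])

```text
time: 14.45
tool_pos: [0.4539, 0.1661, 0.2545]
ee_rot: [3.137, 0.005, 2.028]
wrist_force: [-0.1, 0.8, 0.2]
width: 0.0173
finger_force: 0.0
```

Run:
```python
from h import *
snap('scene'); s=snap('wrist','w5.png'); st()
for i in (0,1): racked(s,i)
print(to([.5127,-.3065,.2]))
# clip centre of station 2 from wrist view
q=(cloud(s)-seat(2))@Rs
for sy in (.038,-.038):
    m=(abs(q[...,1]-sy)<.009)&(abs(q[...,0])<.03)&(s['image'].max(2)>60)
    w=q[m]; print(sy,[ (z,np.round(np.percentile(w[(w[:,2]>z)&(w[:,2]<z+.006)][:,0],[3,50,97])*1000,1).tolist()) for z in (-.006,0,.006,.012) if ((w[:,2]>z)&(w[:,2]<z+.006)).sum()>8])
```

```text
t 14.55 q [ 0.237 -0.068  1.43  -0.004  1.772 -0.221] p [0.4557 0.1668 0.2552] r 0.485 sum 3.133 tilt 0.5 @ -13.2 x az 116.2
[[-0.441, 0.897, 0.009], [0.897, 0.441, -0.002], [-0.006, 0.007, -1.0]]
seat 0 1837 x,z mm [0.4 0.2] slant deg [0.  0.1] y [-0.034  0.055]
seat 1 3190 x,z mm [0.4 0.4] slant deg [-0.   0.1] y [-0.056  0.062]
[-0.4495 -0.1581  0.0567]
0.038 [(-0.006, [-9.0, -6.5, 12.2]), (0, [-10.3, 11.7, 12.1]), (0.006, [-8.0, -5.6, 8.6]), (0.012, [-11.8, -7.6, 13.1])]
-0.038 [(-0.006, [-9.2, -6.3, 12.2]), (0, [-10.7, 11.3, 12.2]), (0.006, [-8.0, -5.6, 9.5]), (0.012, [-11.6, -7.7, 13.2])]
```

d is now home (0.4 mm, 0.1°). Next is marker 2.

Call:
carry_out(steps=[[[-0.45, -0.158, 0], 10.2, 0], [[-0.45, -0.158, 0], 10.2, 0], [[-0.45, -0.158, 0], 10.2, 0], [[-0.45, -0.158, 0], 10.2, 0], [[-0.45, -0.158, 0], 10.2, 0], [[-0.45, -0.158, 0.03], 10.2, 0], [[-0.45, -0.158, 0.056], 10.2, 0], [[-0.45, -0.158, 0.056], 10.2, 0], [[-0.45, -0.158, 0.056], 10.2, 0], [[-0.45, -0.158, 0.056], 10.2, 0]])

```text
time: 15.8
tool_pos: [0.5112, -0.3075, 0.1946]
ee_rot: [3.141, 0.001, 0.243]
wrist_force: [0.1, -0.4, -0.2]
width: 0.0467
finger_force: 0.0
```

Run:
```python
from h import *
snap('wrist');s=snap('wrist','w6.png'); st(); dk(s,(.5127,-.3065))
```

```text
t 15.9 q [-6.350e-01  1.930e-01  1.272e+00 -1.000e-03  1.676e+00  6.880e-01] p [ 0.5115 -0.307   0.1956] r 0.597 sum 3.141 tilt 0.1 @ -91.9 x az 14.2
[[0.969, 0.245, -0.0], [0.245, -0.969, -0.002], [-0.0, 0.001, -1.0]]
marker 2709 [ 514.3 -307.1] [118.2  17.1] az 13.6 z98 [0.0176 0.0198]
```

View pics/w6.png

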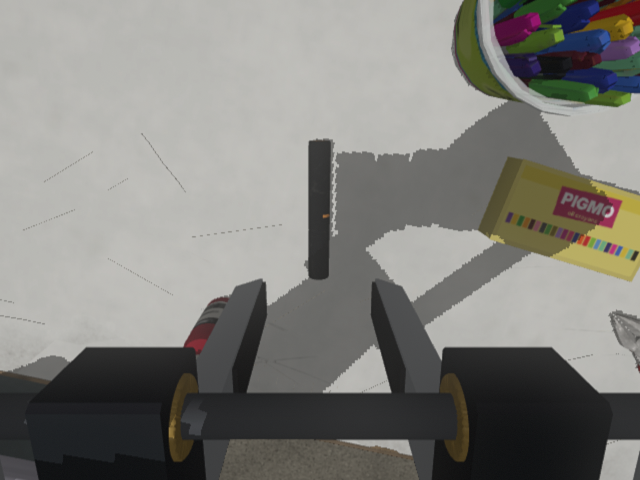

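Marker 2 is at (319,208), centred between the fingers; the red bottle (208,325), cup and carton are clear. I'll grip it and lift.

Call:
carry_out(steps=[[[0.003, 0.0005, 0.06], 0.05, 0], [[0.003, 0.0005, 0.12], 0.05, 0], [[0.003, 0.0005, 0.17], 0.05, 0], [[0.003, 0.0005, 0.1925], 0.05, 0], [[0.003, 0.0005, 0.1925], 0.05, 0], [[0.003, 0.0005, 0.1925], 0.05, 1], [[0.003, 0.0005, 0.1925], 0.05, 1], [[0.003, 0.0005, 0.1925], 0.05, 1], [[0.003, 0.0005, 0.1925], 0.05, 1]])

```text
time: 17.02
tool_pos: [0.5158, -0.3074, 0.0058]
ee_rot: [3.137, -0.002, 0.24]
wrist_force: [-0.7, -0.3, 0.7]
width: 0.0177
finger_force: 30.0
```

Call:
carry_out(steps=[[[0, 0, -0.03], 0, 1], [[0, 0, -0.09], 0, 1], [[0, 0, -0.15], 0, 1], [[0, 0, -0.21], 0, 1], [[0, 0, -0.27], 0, 1], [[0, 0, -0.33], 0, 1], [[0, 0, -0.38], 0, 1]])

```text
time: 17.9
tool_pos: [0.5143, -0.3058, 0.3885]
ee_rot: [3.135, -0.004, 0.239]
wrist_force: [0.3, -0.3, 0.8]
width: 0.0177
finger_force: 30.0
```

Run:
```python
from h import *
snap('top');snap('top'); st(); print(robot.get_obs()['width'])
print(to([.45,-.05,.42]),to([.40,.16,.42]))
```

```text
t 18.0 q [-6.31e-01  2.36e-01  8.28e-01 -1.00e-03  2.06e+00  7.00e-01] p [ 0.5153 -0.3065  0.3935] r 0.6 sum 3.123 tilt 1.0 @ -39.7 x az 13.7
[[0.971, 0.237, 0.014], [0.237, -0.971, -0.012], [0.011, 0.015, -1.0]]
0.017569582625480664
[-0.0023 -0.2643 -0.0304] [-0.001  -0.4801 -0.0336]
```

Call:
carry_out(steps=[[[0.06, -0.527, -0.054], -10.25, 1], [[0.06, -0.527, -0.054], -10.25, 1], [[0.06, -0.527, -0.054], -10.25, 1], [[0.06, -0.527, -0.054], -10.25, 1], [[0.06, -0.527, -0.054], -10.25, 1], [[0.06, -0.527, -0.054], -10.25, 1], [[0.06, -0.527, -0.054], -10.25, 1], [[0.06, -0.527, -0.054], -10.25, 1], [[0.06, -0.527, -0.054], -10.25, 1], [[0.06, -0.527, -0.054], -10.25, 1]])

```text
time: 19.25
tool_pos: [0.447, 0.2228, 0.436]
ee_rot: [-3.14, 0.004, 2.037]
wrist_force: [0.2, 0.0, 0.4]
width: 0.0173
finger_force: 30.0
```

Call:
carry_out(steps=[[[0, 0.06, -0.08], 0, 1], [[0, 0.09, -0.12], 0, 1], [[0, 0.12, -0.16], 0, 1]])

```text
time: 19.62
tool_pos: [0.5198, 0.2563, 0.5407]
ee_rot: [3.119, 0.004, 2.028]
wrist_force: [18.4, 10.9, 50.0]
width: 0.0178
finger_force: 30.0
```

```bash
python3 -c "
from h import *
st()"
```

```text
t 19.625 q [ 0.361  0.405  0.274 -0.003  2.44  -0.099] p [0.5198 0.2563 0.5407] r 0.58 sum 3.119 tilt 1.3 @ 16.1 x az 116.2
[[-0.442, 0.897, 0.022], [0.897, 0.442, 0.006], [-0.004, 0.023, -1.0]]
```

Call:
carry_out(steps=[[[0, 0.02, -0.02], 0, 1], [[0, 0.04, -0.04], 0, 1]])

```text
time: 19.88
tool_pos: [0.5266, 0.2597, 0.5439]
ee_rot: [3.086, 0.004, 2.028]
wrist_force: [-0.2, 0.1, -0.0]
width: 0.0177
finger_force: 30.0
```

```bash
python3 -c "
from h import *
st(); print(robot.get_obs()['wrist_force'])"
```

```text
t 19.875 q [ 3.610e-01  3.980e-01  2.760e-01  1.000e-03  2.412e+00 -9.500e-02] p [0.5266 0.2597 0.5439] r 0.587 sum 3.086 tilt 3.2 @ 21.7 x az 116.2
[[-0.442, 0.896, 0.052], [0.897, 0.441, 0.021], [-0.004, 0.055, -0.998]]
[-0.15070386  0.08709551 -0.01381884]
```

Call:
carry_out(steps=[[[0, 0.2, -0.18], 0, 1], [[0, 0.2, -0.18], 0, 1], [[0, 0.2, -0.18], 0, 1]])

```text
time: 20.25
tool_pos: [0.5454, 0.2692, 0.5396]
ee_rot: [3.046, 0.005, 2.028]
wrist_force: [0.4, -0.5, 0.6]
width: 0.0178
finger_force: 30.0
```

Call:
carry_out(steps=[[[0, 0.2, -0.16], 0, 1], [[0, 0.2, -0.16], 0, 1]])

```text
time: 20.5
tool_pos: [0.5624, 0.2777, 0.5378]
ee_rot: [3.005, 0.005, 2.028]
wrist_force: [-0.1, -1.4, -1.1]
width: 0.0176
finger_force: 30.0
```

```bash
python3 -c "
from h import *
st(); print(robot.get_obs()['wrist_force'])"
```

```text
t 20.5 q [ 0.364  0.415  0.274  0.011  2.316 -0.086] p [0.5624 0.2777 0.5378] r 0.627 sum 3.005 tilt 7.8 @ 24.3 x az 116.2
[[-0.442, 0.889, 0.124], [0.897, 0.438, 0.056], [-0.005, 0.136, -0.991]]
[-0.14168048 -1.42458827 -1.06581585]
```

Call:
carry_out(steps=[[[0, 0.2, -0.18], 0, 1]])

```text
time: 20.62
tool_pos: [0.5704, 0.2816, 0.5417]
ee_rot: [2.971, 0.004, 2.028]
wrist_force: [0.9, -0.3, 0.4]
width: 0.0175
finger_force: 30.0
```

Call:
carry_out(steps=[[[0, 0.2, -0.17], 0, 1]])

```text
time: 20.75
tool_pos: [0.5771, 0.2851, 0.5495]
ee_rot: [2.93, 0.005, 2.028]
wrist_force: [0.2, 0.4, -0.7]
width: 0.0179
finger_force: 30.0
```

Call:
carry_out(steps=[[[0, 0.2, -0.16], 0, 1]])

```text
time: 20.88
tool_pos: [0.5844, 0.2888, 0.5568]
ee_rot: [2.891, 0.005, 2.028]
wrist_force: [0.4, 0.0, 0.0]
width: 0.0177
finger_force: 30.0
```

Call:
carry_out(steps=[[[0, 0.2, -0.15], 0, 1]])

```text
time: 21.0
tool_pos: [0.592, 0.2926, 0.5637]
ee_rot: [2.852, 0.005, 2.028]
wrist_force: [0.1, 0.5, -1.4]
width: 0.0176
finger_force: 30.0
```

```bash
python3 -c "
from h import *
st(); print(robot.get_obs()['wrist_force'])"
```

```text
t 21.0 q [ 0.361  0.389  0.274  0.028  2.189 -0.077] p [0.592  0.2926 0.5637] r 0.66 sum 2.853 tilt 16.6 @ 25.3 x az 116.2
[[-0.442, 0.859, 0.258], [0.897, 0.424, 0.122], [-0.005, 0.285, -0.958]]
[ 0.09862373  0.50756685 -1.37779943]
```

Call:
carry_out(steps=[[[0, 0.2, -0.13], 0, 1]])

```text
time: 21.12
tool_pos: [0.6014, 0.2973, 0.5699]
ee_rot: [2.813, 0.005, 2.028]
wrist_force: [-0.5, 0.5, -0.7]
width: 0.0174
finger_force: 30.0
```

Call:
carry_out(steps=[[[0, 0.2, -0.11], 0, 1]])

```text
time: 21.25
tool_pos: [0.6126, 0.303, 0.575]
ee_rot: [2.773, 0.005, 2.028]
wrist_force: [0.6, 0.1, -0.7]
width: 0.0177
finger_force: 30.0
```

Call:
carry_out(steps=[[[0, 0.2, -0.1], 0, 1]])

```text
time: 21.38
tool_pos: [0.6242, 0.3087, 0.5802]
ee_rot: [2.734, 0.005, 2.028]
wrist_force: [-0.6, -0.1, -1.3]
width: 0.0174
finger_force: 30.0
```

Call:
carry_out(steps=[[[0, 0.2, -0.08], 0, 1]])

```text
time: 21.5
tool_pos: [0.6374, 0.3153, 0.585]
ee_rot: [2.692, 0.005, 2.028]
wrist_force: [0.1, -0.1, -0.8]
width: 0.0177
finger_force: 30.0
```

Call:
carry_out(steps=[[[0, 0.2, -0.07], 0, 1]])

```text
time: 21.62
tool_pos: [0.6512, 0.3221, 0.5895]
ee_rot: [2.651, 0.005, 2.028]
wrist_force: [-0.4, -0.4, -0.0]
width: 0.0173
finger_force: 30.0
```

Call:
carry_out(steps=[[[0, 0.2, -0.06], 0, 1]])

```text
time: 21.75
tool_pos: [0.6651, 0.329, 0.5946]
ee_rot: [2.61, 0.005, 2.028]
wrist_force: [0.3, -0.4, -0.5]
width: 0.0176
finger_force: 30.0
```

Call:
carry_out(steps=[[[0, 0.2, -0.06], 0, 1]])

```text
time: 21.88
tool_pos: [0.6774, 0.3352, 0.6012]
ee_rot: [2.568, 0.005, 2.028]
wrist_force: [-0.0, -0.2, -1.1]
width: 0.0178
finger_force: 30.0
```

```bash
python3 -c "
from h import *
st(); print(robot.get_obs()['wrist_force'])"
```

```text
t 21.875 q [ 0.362  0.396  0.275  0.05   1.898 -0.066] p [0.6774 0.3352 0.6012] r 0.756 sum 2.569 tilt 32.9 @ 25.8 x az 116.2
[[-0.442, 0.753, 0.489], [0.897, 0.373, 0.236], [-0.005, 0.543, -0.84]]
[-0.02721574 -0.22283754 -1.11167519]
```

Call:
carry_out(steps=[[[0, 0.2, -0.05], 0, 1]])

```text
time: 22.0
tool_pos: [0.6897, 0.3413, 0.6089]
ee_rot: [2.525, 0.005, 2.028]
wrist_force: [-0.1, -0.2, -0.2]
width: 0.0176
finger_force: 30.0
```

Call:
carry_out(steps=[[[0, 0.2, -0.04], 0, 1], [[0, 0, 0], 0, 1]])

```text
time: 22.25
tool_pos: [0.6895, 0.3412, 0.6077]
ee_rot: [2.528, 0.005, 2.028]
wrist_force: [-0.6, -0.1, -0.8]
width: 0.0176
finger_force: 30.0
```

Run:
```python
from h import *
s=snap('wrist'); s=snap('wrist','w7.png'); st()
o=robot.get_obs(); T=(cloud(s)-o['tool_pos'])@Ro.from_euler('xyz',o['ee_rot']).as_matrix()
m=(s['image'].max(2)<70)&(T[...,2]<-.002)&(T[...,2]>-.035)&(abs(T[...,0])<.09)&(abs(T[...,1])<.012)
for a in np.arange(-.05,.07,.02):
    w=T[m&(abs(T[...,0]-a)<.01)]
    if len(w)>20: print(a.round(3),len(w),'y',np.percentile(w[:,1],[2,98]).round(4),'z',np.percentile(w[:,2],[3,50]).round(4))
print('xmax',np.percentile(T[m][:,0],99.5))
for z in (.25,.12,.06): print(z,to(seat(2)+Rs@np.array([.0008,0,z-.008])))
```

```text
t 22.35 q [ 0.363  0.397  0.275  0.053  1.856 -0.065] p [0.689  0.341  0.6088] r 0.769 sum 2.528 tilt 35.3 @ 25.8 x az 116.2
[[-0.442, 0.731, 0.52], [0.897, 0.363, 0.251], [-0.005, 0.577, -0.817]]
-0.05 99 y [-0.0089  0.0087] z [-0.0116 -0.0082]
-0.03 1564 y [-0.0087  0.0085] z [-0.0129 -0.011 ]
-0.01 1785 y [-0.0087  0.0089] z [-0.0272 -0.0113]
0.01 2196 y [-0.0094  0.0098] z [-0.0315 -0.0113]
0.03 1953 y [-0.0081  0.0083] z [-0.013  -0.0111]
0.05 1826 y [-0.0082  0.0083] z [-0.0129 -0.011 ]
xmax 0.056591124760105055
0.25 [-0.0718 -0.388   0.0375]
0.12 [-0.0713 -0.3818  0.1674]
0.06 [-0.0711 -0.3789  0.2273]
```

Call:
carry_out(steps=[[[0, 0.2, -0.04], 0, 1]])

```text
time: 22.48
tool_pos: [0.7021, 0.3475, 0.617]
ee_rot: [2.481, 0.005, 2.028]
wrist_force: [0.8, 1.5, -0.6]
width: 0.0174
finger_force: 30.0
```

Run:
```python
from h import *
snap('top'); st()
for z in (.25,.12,.06): print(z,to(seat(2)+Rs@np.array([.0008,0,z-.005])))
```

```text
t 22.525 q [ 0.363  0.4    0.275  0.055  1.806 -0.064] p [0.703  0.3479 0.6168] r 0.784 sum 2.481 tilt 37.9 @ 25.8 x az 116.2
[[-0.441, 0.706, 0.553], [0.897, 0.351, 0.268], [-0.005, 0.615, -0.789]]
0.25 [-0.0719 -0.4066  0.013 ]
0.12 [-0.0714 -0.4065  0.143 ]
0.06 [-0.0711 -0.4064  0.203 ]
```

Call:
carry_out(steps=[[[-0.072, -0.407, 0.0], 0, 1], [[-0.072, -0.407, 0.0], 0, 1], [[-0.072, -0.407, 0.0], 0, 1], [[-0.072, -0.407, 0.0], 0, 1], [[-0.072, -0.407, 0.0], 0, 1], [[-0.072, -0.407, 0.01], 0, 1], [[-0.072, -0.407, 0.01], 0, 1], [[-0.072, -0.407, 0.07], 0, 1], [[-0.072, -0.407, 0.13], 0, 1], [[-0.072, -0.407, 0.143], 0, 1]])

```text
time: 23.78
tool_pos: [0.5225, 0.1776, 0.249]
ee_rot: [2.491, 0.002, 2.029]
wrist_force: [-0.1, 0.0, 0.6]
width: 0.0173
finger_force: 30.0
```

Run:
```python
from h import *
snap('wrist'); s=snap('wrist','w8.png'); st(); rel(2,.005)
for i in (0,1): racked(s,i)
q=(cloud(s)-seat(2))@Rs
for sy in (.038,-.038):
    m=(abs(q[...,1]-sy)<.009)&(abs(q[...,0])<.03)&(s['image'].max(2)>60)
    w=q[m]; print(sy,[ (z,np.round(np.percentile(w[(w[:,2]>z)&(w[:,2]<z+.006)][:,0],[3,50,97])*1000,1).tolist()) for z in (-.006,0,.006,.012) if ((w[:,2]>z)&(w[:,2]<z+.006)).sum()>8])
m=(s['image'].max(2)<70)&(q[...,2]>.08)&(q[...,2]<.14)&(abs(q[...,0])<.013)&(abs(q[...,1])<.08); w=q[m]
for a in (-.03,.03,.05):
    v=w[abs(w[:,1]-a)<.01]
    if len(v)>20: print('held',a,np.percentile(v[:,0],[2,98]).round(4),np.percentile(v[:,2],[3,97]).round(4))
```

```text
t 23.875 q [ 0.083 -0.392  1.836  0.251  1.089 -0.423] p [0.5235 0.1777 0.2528] r 0.553 sum 2.533 tilt 37.5 @ 25.9 x az 116.2
[[-0.442, 0.71, 0.548], [0.897, 0.353, 0.267], [-0.004, 0.609, -0.793]]
axis rel seat 2 [ -3.   -0.3 120.9] F slope [0.4 0.3 0.6]
seat 0 3092 x,z mm [0.4 0.4] slant deg [0.1 0.1] y [-0.057  0.04 ]
seat 1 2533 x,z mm [0.4 0.5] slant deg [-0.1  0.1] y [-0.052  0.037]
0.038 [(-0.006, [-9.9, 6.8, 10.4]), (0, [-10.7, 10.5, 11.9]), (0.006, [6.5, 8.2, 10.2]), (0.012, [9.4, 11.3, 13.2])]
-0.038 [(0, [10.3, 11.1, 11.9])]
held -0.03 [-0.0126  0.0041] [0.1207 0.1272]
held 0.03 [-0.0125  0.0044] [0.1203 0.1271]
held 0.05 [-0.0126  0.0042] [0.1203 0.1271]
```

View pics/w8.png

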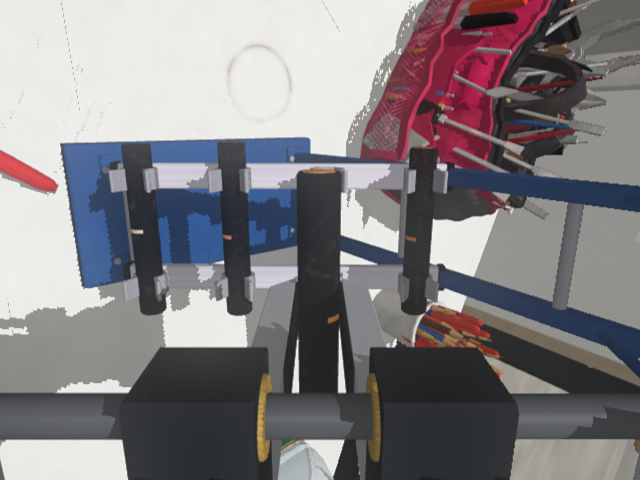

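Both lower markers are home at (140,230) and (235,230). Marker 2 is held level at (320,260) over station 2, about 4.5 mm too low on the slope. I'll correct that while pressing in.

Call:
carry_out(steps=[[[0, 0.005, 0.04], 0, 1], [[0, 0.0053, 0.08], 0, 1], [[0, 0.0053, 0.095], 0, 1], [[0, 0.0055, 0.1], 0, 1], [[0, 0.0055, 0.104], 0, 1], [[0, 0.0055, 0.107], 0, 1], [[0, 0.0055, 0.11], 0, 1], [[0, 0.0055, 0.113], 0, 1], [[0, 0.0055, 0.116], 0, 1], [[0, 0.0055, 0.116], 0, 1]])

```text
time: 25.12
tool_pos: [0.5897, 0.2094, 0.1652]
ee_rot: [2.488, 0.005, 2.029]
wrist_force: [-5.0, -2.5, -2.0]
width: 0.0176
finger_force: 30.0
```

```bash
python3 -c "
from h import *
rel(2,.005); st()"
```

```text
axis rel seat 2 [ 0.9 -1.1  6.7] F slope [-5.6 -0.   1.9]
t 25.125 q [ 0.148 -0.171  1.844  0.244  0.851 -0.415] p [0.5897 0.2094 0.1652] r 0.626 sum 2.525 tilt 37.5 @ 25.8 x az 116.2
[[-0.442, 0.711, 0.547], [0.897, 0.354, 0.265], [-0.005, 0.608, -0.794]]
```

Call:
carry_out(steps=[[[0, 0, 0.003], 0, 1], [[0, 0, 0.005], 0, 1], [[0, 0, 0.007], 0, 1], [[0, 0, 0.007], 0, 1]])

```text
time: 25.62
tool_pos: [0.5918, 0.2106, 0.1608]
ee_rot: [2.491, 0.006, 2.03]
wrist_force: [-26.2, -13.0, 12.4]
width: 0.0173
finger_force: 30.0
```

```bash
python3 -c "
from h import *
rel(2,.005)"
```

```text
axis rel seat 2 [ 0.  -0.9  1.7] F slope [-15.5  -0.   27.7]
```

Call:
carry_out(steps=[[[0, 0, -0.002], 0, 0.3], [[0, 0, -0.002], 0, 0.3], [[0, 0, -0.03], 0, 0.3], [[0, 0, -0.08], 0, 0.3], [[0, -0.02, -0.12], 0, 0.3], [[0, -0.02, -0.13], 0, 0.3]])

```text
time: 26.38
tool_pos: [0.5104, 0.1702, 0.256]
ee_rot: [2.475, 0.008, 2.027]
wrist_force: [-0.7, -0.1, -0.1]
width: 0.0326
finger_force: 0.0
```

Run:
```python
from h import *
snap('wrist'); s=snap('wrist','w9.png'); st()
for i in range(4): racked(s,i)
s=snap('top'); print('top')
for i in range(4): racked(s,i)
```

```text
t 26.475 q [ 0.064 -0.433  1.864  0.262  1.098 -0.441] p [0.5109 0.1704 0.2541] r 0.539 sum 2.529 tilt 38.0 @ 25.7 x az 116.1
[[-0.441, 0.705, 0.555], [0.898, 0.351, 0.267], [-0.007, 0.616, -0.788]]
seat 0 2620 x,z mm [0.4 0.4] slant deg [0.2 0.2] y [-0.055  0.039]
seat 1 2330 x,z mm [0.4 0.5] slant deg [-0.1  0.1] y [-0.049  0.037]
seat 2 1963 x,z mm [0.8 0.6] slant deg [-0.1  0.1] y [-0.057  0.036]
seat 3 3429 x,z mm [0.6 0.5] slant deg [0.  0.1] y [-0.055  0.059]
top
seat 0 98 x,z mm [-0.3  0.5] slant deg [-0.5  0.3] y [-0.06  -0.001]
seat 1 99 x,z mm [-0.   1.3] slant deg [-1.8  1.5] y [-0.059 -0.003]
seat 2 221 x,z mm [0.5 0.3] slant deg [-0.3 -0.5] y [-0.064  0.053]
seat 3 235 x,z mm [-0.3  0.7] slant deg [-1.  -0.1] y [-0.057  0.057]
```

View pics/w9.png

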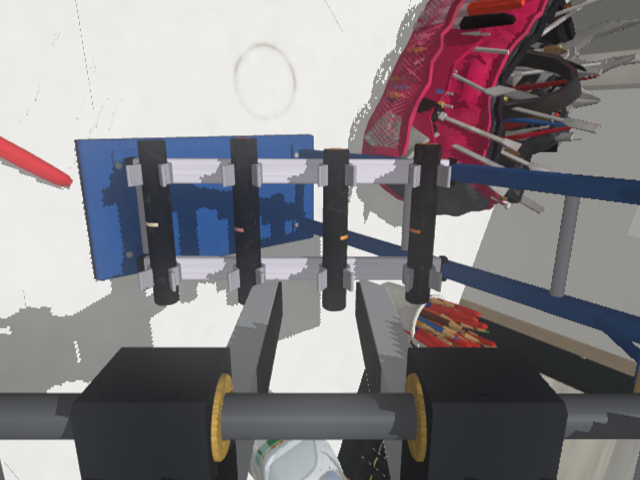

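All four markers are seated, at columns 158, 245, 335 and 424, each within 1 mm and 0.5° by the wrist fits. The gripper is clear.

```bash
python3 -c "
from h import *
print(robot.close_job())"
```

```text
the job is handed in; nothing more can be done
None
```

The job is handed in: in the last images all four markers are home in their own stations, each within about 1 mm of its seat, and I saw no bottle or other bystander disturbed; it finished at 26.5 s, and no verdict came back.

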